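# Open the adjustable cheese bay

## Robot

A 6-joint arm with a two-finger parallel gripper is mounted at the origin on a cart in front of the work surface, level with it; the furniture and walls round the work are solid. World frame = base frame: x ahead of the robot, y to its left, z up, the work surface at z = 0. Lengths are in m, angles in rad, forces in N, time in s.
With the tool pointing down it reaches from about 0.325 to 0.85 m from the base axis. Payload 15.5 kg.
Tool frame: the origin (TCP) lies at the very end of the fingers, on their centre line; the grasp point (between the pads) lies r.pinch_z behind it (r.pinch_z is the distance from the TCP to the grasp point, in m); z points along the fingers, y is the direction in which the jaws open and shut (so a half turn about z gives the same grasp; the last joint's range is limited). The gripper opens to 91 mm and grips with 3 to 60 N. Pads are 32 mm wide; open, the fingers measure 118 mm over their backs; the gripper's body (76 mm by 178 mm) begins 60 mm behind the grasp point.
Start: joints at [1.21, 0.494, 1.345, -0, 1.302, -0.096], TCP at [0.164, 0.603, 0.214] pointing down, gripper open.
Joint ranges: [-2.91, 2.91], [-0.82, 2.16], [0.22, 2.67], [-1.22, 4.37], [0.12, 2.79], [-3.08, 3.08]. Speed limits (rad/s): [1.89, 1.89, 2.57, 3.01, 3.01, 3.01].

## Interface

Orientations are given as a unit quaternion [x, y, z, w].
In Python, from bench import r gives the robot as it stands.
- The arm moves only by the shell command python3 -m creep 'ROWS'. ROWS is text: rows parted by semicolons, each of 7 numbers parted by spaces: the shift along the tool's x, y, z in mm, then the turn, a rotation vector about the tool's x, y, z in degrees, then the closure, from 0 (fully open) to 1 (shut). In form: dx dy dz rx ry rz grip; .... A call has 1 to 12 rows; each row shifts and turns the pose as measured when the row begins, along the tool's axes as they then stand; what a row does not reach is not made up. A row lasts 1/8 s, in which the tool goes at most 62.5 mm and 10.7 degrees, less where a joint would pass 70% of its speed; a pose out of reach is approached as far as the arm can. A call with a gripper value outside its range is refused whole. The fingers move at their own pace and stop on an object; the grip force is fixed at half the most. Time passes only in rows, so rows that do not move let the fingers close. It gives the time, the measured TCP pose, the force and the opening at its end, in the units of the state.
- r.state(): the state, without advancing time (a new reading comes with each control period).
- r.read_camera(name): name is "side" or "top" or "wrist"; returns a dict with "color" (480x640x3 uint8, red, green, blue), "mtx" (3x3 intrinsics, pixels), "rvec" (rotation vector, rad) and "tvec" (3), from world to camera coordinates, as OpenCV has them; the wrist camera has in their place "hand_eye" (4x4, takes a point from camera to tool coordinates, whose origin is the TCP and whose axes are the flange's). Camera axes: x right, y down, z forward; pixel columns grow to the right and rows downward; lengths in m; the calibration is good to about 2 mm. The wrist camera is an equidistant fisheye: a pixel r from the principal point sees the ray r / f radians off the axis. A picture is of the moment at which its call begins: read the wrist's pose just before it. There is no depth.
- r.sign_off(): hands the job in, once; it reports no verdict.
The state is a dict: "time_s": time; "joint_pos": joint angles; "joint_vel": joint speeds; "tau": joint torques, N m; "tcp_pos": TCP position; "ee_rot": TCP orientation; "force": force on the tool from outside, world axes, zero at the start; "ft_torque": the same for the moment, N m; "gripper_width": finger opening in m.
Only numpy, scipy, OpenCV 4.12 (cv2) and the standard library are available. Lean on these libraries where they do the work, as an engineer would, in place of code of your own. Each camera call takes 0.05 s, during which the arm holds its last target.

## Task

The bay on the cheese deck has to be made wider. With the fingertips, press down the release pad on the sliding stop and, keeping it pressed, push the stop along its rail away from the fixed fence all the way to the end of the rail; then let go and move clear. Only press and push, gently: do not grip or force the stop, and leave the cheeses standing round it where they are.

Things in the scene. Friction and masses are not known exactly. Their poses are not given: they have to be found in the camera images.
- rail: Fixed aluminium bar, 360 mm long (own x), 28 wide, 18 high, saw teeth on top, an end cap (36 mm high) at each end. Origin: on the deck under the bar near its middle. x runs along the bar from the fence end to the open end, the way the stop must be pushed; y points to the bay, away from the robot; z up. Fixed fence: upright steel plate 76 mm high at x = -160 mm, y = 18 to 148 mm.
- stop (a joint): Sliding stop's place along the rail, m: 0 = nearest the fence, 0.160 = end of its way (rigid). Its push plate's face is at rail x = -60 mm + this value. It moves only along rail x. A ratchet bars it from moving away from the fence (beyond up to 9 mm of play) unless the release is pressed; then a push of 2 to 5 N slides it. It stays where it is left.
- release (a joint): Angle of the sprung release rocker on the stop, rad: 0 to 0.09 at rest (as its pawl sits on the teeth), 0.30 = fully down. The ratchet is free above about 0.10. It comes up by itself when let go. Pressed at its middle it takes about 1.5 N to start and 5 N fully down, where the middle of the pad is about 16 mm lower than at 0.
- release_pad (a point): Centre of the top of the release pad (moves with it), 23 mm from the push plate, over the rail's middle line. The pad is a plain plate 42 mm long (along the rail), 44 mm wide, level and 56 mm above the deck at release 0, sloping down away from the push plate when pressed. It lies on the fence side of the push plate and begins 2 mm from it. Free above.
- push_plate (a point): Centre of the fence-side face of the stop's upright push plate: 64 mm wide across the rail, 8 mm thick, 59 to 85 mm above the deck. A fingertip standing on the pad pushes against this face in the rail's +x. In line with it on the bay side (rail y = 20 to 148 mm) the stop carries a steel divider plate 77 mm high.
- block_mid (a point): Centre of a pale, cut cheese block with a brown top, 67 x 86 x 66 mm high, standing loose in the bay between fence and stop. Leave alone.
- round_mid (a point): Centre of a small loose whitish round cheese, 100 mm across, 46 mm high, on the robot's side of the rail. Leave alone.
- brick_mid (a point): Centre of a small loose pale brick of cheese, 57 x 92 x 40 mm high, to the robot's right, past the open end of the rail. Leave alone.
- pear_mid (a point): Centre of a small loose yellow pear-shaped cheese, 58 mm across, 73 mm high, at the right rear. Leave alone.
- wedge_mid (a point): Centre of a loose dark-rinded cheese wedge, 100 x 92 x 40 mm high, at the right front. Leave alone.

How it is judged:
On the way, in this order (a step that is already met when the one before it is completed fails the run):
1. the release pad is pressed down while the stop is still where it stood (within 20 mm) (value of joint release above 0.1 rad and distance of push_plate from where it was at the start of the episode below 0.02 m), for 0.05 s.
2. the stop is pushed to the end of the rail (value of joint stop above 0.15 m), for 0.1 s.
At the end, for the whole second after the job is handed in: The stop is within 10 mm of the end of its way (joint stop above 0.150) and at rest, the release has sprung back up (below 0.12 rad), and no loose cheese is more than 20 mm from where it stood (value of joint stop above 0.15 m and value of joint release below 0.12 rad and velocity of joint stop below 0.01 m/s and not (distance of any of block_mid, round_mid, brick_mid, pear_mid, wedge_mid from where it was at the start of the episode above 0.02 m)); the robot touches nothing.
It fails at once if a loose cheese was lifted, carried or pushed more than 20 mm (distance of any of block_mid, round_mid, brick_mid, pear_mid, wedge_mid from where it was at the start of the episode above 0.02 m).
It fails at once if the stop was gripped or forced: more than 50 N between the fingers and the stop (contact force between the fingers and stop above 50 N).
It also fails if it takes over 38 s, if anything falls off the work surface, if the arm or the gripper's body presses on something with over 40 N, if the wrist force passes 120 N, or if a joint passes its speed limit or range.

## Working session

There is one attempt and no reset: what is moved stays moved. The work goes in short steps, Python scripts to look and compute and a shell command to move; the robot and the scene stay as the last step left them, time stands still between calls to the robot, and variables do not carry over. Pictures are saved under pics/ and viewed, and the job is handed in when it is done.

```bash
ls; mkdir -p pics; python3 - <<'E'
from bench import r
import cv2
s=r.state();print({k:(v if not hasattr(v,'round') else v) for k,v in s.items()}, r.pinch_z)
for n in ("side","top","wrist"):
    c=r.read_camera(n)
    cv2.imwrite(f"pics/{n}0.png",c["color"][:,:,::-1])
    print(n,{k:v for k,v in c.items() if k!="color"})
E
```

```text
pics
{'time_s': 0.0, 'joint_pos': array([ 1.20948426e+00,  4.94150245e-01,  1.34616360e+00, -8.19491838e-06,
        1.30249388e+00, -9.55110494e-02]), 'joint_vel': array([ 5.98964532e-04,  2.70977309e-05, -2.15633344e-04,  1.58270635e-03,
        8.44231176e-04,  2.79003851e-04]), 'tau': array([ 4.59038324e-05, -8.78862262e+01, -3.81857443e+01,  7.07937079e-02,
        5.34430391e-02, -1.21245089e-04]), 'tcp_pos': array([0.16404202, 0.6026776 , 0.21334775]), 'ee_rot': array([ 1.32508525e-01,  9.91181680e-01, -5.92650944e-04, -1.33717118e-04]), 'force': array([-0.64680814,  0.08972754, -0.71566299]), 'ft_torque': array([-0.02274519,  0.01188213, -0.01079956]), 'gripper_width': 0.09167468060563984} 0.0188
side {'mtx': array([[486.36011878,   0.        , 323.63219821],
       [  0.        , 486.36011878, 243.03379131],
       [  0.        ,   0.        ,   1.        ]]), 'rvec': array([ 0.42348619, -2.70473759,  1.30408445]), 'tvec': array([0.42999712, 0.1950968 , 0.78622438])}
top {'mtx': array([[472.55417221,   0.        , 317.97752632],
       [  0.        , 472.55417221, 239.33737095],
       [  0.        ,   0.        ,   1.        ]]), 'rvec': array([ 2.10583004, -2.14348262,  0.1821536 ]), 'tvec': array([-0.06114532,  0.4992267 ,  0.82948568])}
wrist {'mtx': array([[371.64829954,   0.        , 317.24846078],
       [  0.        , 371.64829954, 244.6174449 ],
       [  0.        ,   0.        ,   1.        ]]), 'hand_eye': array([[ 4.94091106e-04, -9.72338718e-01, -2.33574771e-01,
         6.54353425e-02],
       [ 9.99999814e-01,  3.96652199e-04,  4.64137128e-04,
        -8.26944243e-04],
       [-3.58650554e-04, -2.33574957e-01,  9.72338733e-01,
        -1.69905007e-01],
       [ 0.00000000e+00,  0.00000000e+00,  0.00000000e+00,
         1.00000000e+00]])}
```

View pics/side0.png

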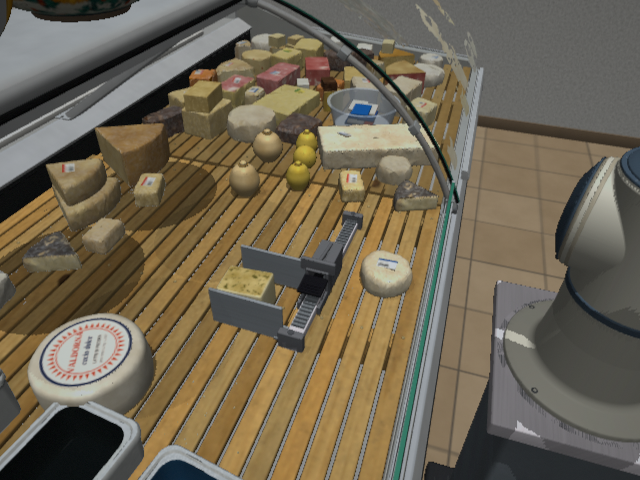

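View pics/top0.png

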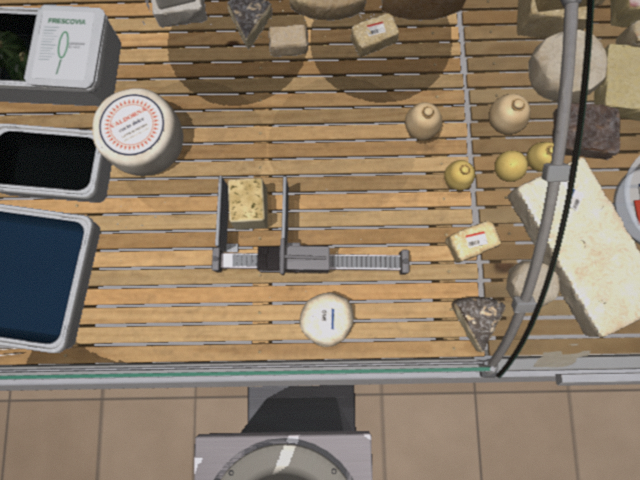

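View pics/wrist0.png

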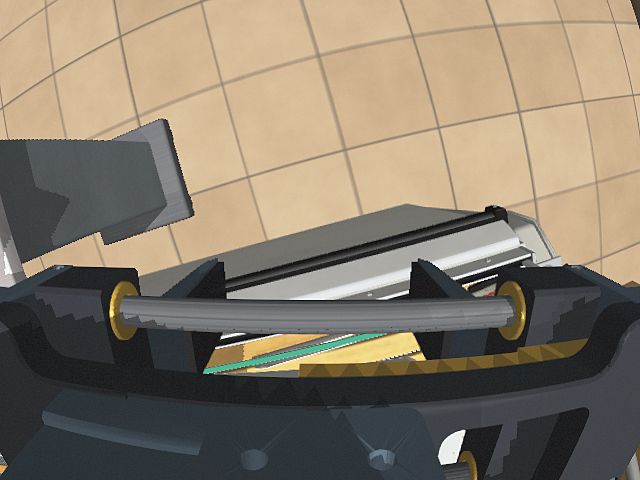

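The side and top views both show the rail (top: end caps at about (217,260) and (405,262)). The stop is at about (285,258), its dark pad at about (269,258), the block at (246,200) and the round cheese at (327,318). I'll zoom in on both views.

```bash
cat > h.py <<'E'
import numpy as np, cv2
from scipy.spatial.transform import Rotation as R
def cast(c,uv,z):
    K=c["mtx"];Rm=cv2.Rodrigues(c["rvec"])[0];t=np.array(c["tvec"]).ravel()
    d=Rm.T@np.linalg.inv(K)@np.array([uv[0],uv[1],1.]);o=-Rm.T@t
    return o+d*(z-o[2])/d[2]
def proj(c,P):
    return cv2.projectPoints(np.array(P,float).reshape(-1,3),c["rvec"],c["tvec"],c["mtx"],None)[0].reshape(-1,2)
def tri(c1,p1,c2,p2):
    A=[]
    for c,p in((c1,p1),(c2,p2)):
        Rm=cv2.Rodrigues(c["rvec"])[0];t=np.array(c["tvec"]).ravel()
        M=c["mtx"]@np.c_[Rm,t];A.append(M)
    X=cv2.triangulatePoints(A[0],A[1],np.array(p1,float).reshape(2,1),np.array(p2,float).reshape(2,1))
    return (X[:3]/X[3]).ravel()
E
python3 - <<'E'
import cv2
a=cv2.imread("pics/top0.png")[165:355,205:415]
cv2.imwrite("pics/top0c.png",cv2.resize(a[:125],None,fx=3.8,fy=3.8,interpolation=cv2.INTER_CUBIC))
b=cv2.imread("pics/side0.png")[205:355,200:375]
cv2.imwrite("pics/side0c.png",cv2.resize(b,None,fx=4,fy=4,interpolation=cv2.INTER_CUBIC))
E
```

```text
(no output)
```

View pics/top0c.png

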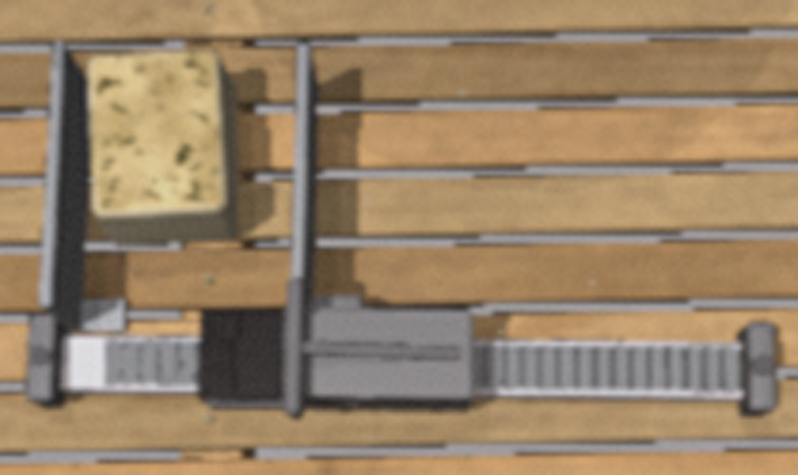

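View pics/side0c.png

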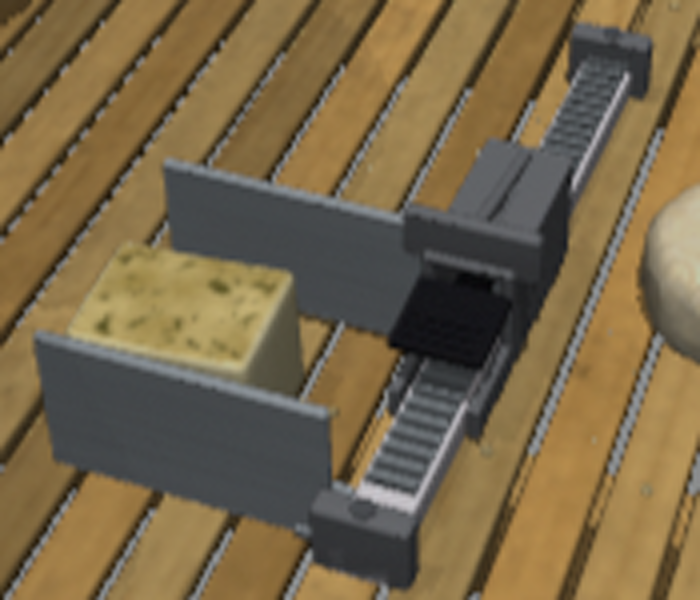

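```bash
python3 - <<'E'
from bench import r
from h import *
t=r.read_camera("top"); s=r.read_camera("side")
T=lambda x,y:(205+x/3.8,165+y/3.8)
S=lambda x,y:(200+x/4,205+y/4)
for n,c in(("t",t),("s",s)):
    Rm=cv2.Rodrigues(c["rvec"])[0];print("cam",n,-Rm.T@np.array(c["tvec"]))
np.set_printoptions(precision=4,suppress=True)
def sh(n,p):print(n,np.array(p))
A=cast(t,T(43,355),.036);B=cast(t,T(760,367),.036)
sh("cap f",A);sh("cap o",B);print(np.linalg.norm(A-B),np.degrees(np.arctan2(*(B-A)[[1,0]])))
sh("s capf",cast(s,S(365,508),.036));sh("s capo",cast(s,S(612,43),.036))
for n,p in dict(pfr=(203,310),pfl=(201,400)).items():sh("pad top "+n,cast(t,T(*p),.055))
for n,p in dict(bay_fence=(390,345),near_fence=(470,365),bay_far=(425,282),near_far=(510,305)).items():sh("pad side "+n,cast(s,S(*p),.056))
for n,p in dict(bay=(289,278),near=(289,412),bay2=(303,278),near2=(300,412)).items():sh("plate top "+n,cast(t,T(*p),.085))
for n,p in dict(bay=(405,210),near=(545,237)).items():sh("plate side "+n,cast(s,S(*p),.085))
for n,p in dict(a=(87,58),b=(218,52),c=(228,212),d=(93,216)).items():sh("block top "+n,cast(t,T(*p),.066))
for n,p in dict(a=(58,42),b=(45,308)).items():sh("fence top "+n,cast(t,T(*p),.076))
for n,p in dict(a=(303,42),).items():sh("div top "+n,cast(t,T(*p),.077))
sh("round",cast(t,(327,319),.046))
# glass edge tri
print("glass edge: side pts at ", [cast(t,(u,v),z) for u,v,z in((100,375,0.),(300,370,0),(100,375,.1))])
print(r.state()["time_s"])
E
```

```text
cam t [ 0.34298374 -0.07500204  0.90429497]
cam s [0.27947046 0.60078514 0.63408402]
cap f [0.4671 0.1195 0.036 ]
cap o [ 0.4548 -0.2301  0.036 ]
0.3497281689074564 -92.00521855052885
s capf [0.4689 0.1176 0.036 ]
s capo [ 0.4553 -0.2247  0.036 ]
pad top pfr [0.4847 0.0388 0.055 ]
pad top pfl [0.4414 0.0395 0.055 ]
pad side bay_fence [0.4834 0.0463 0.056 ]
pad side near_fence [0.4477 0.0469 0.056 ]
pad side bay_far [0.482  0.0044 0.056 ]
pad side near_far [0.4424 0.0066 0.056 ]
plate top bay [ 0.4941 -0.0051  0.085 ]
plate top near [ 0.4317 -0.0049  0.085 ]
plate top bay2 [ 0.4939 -0.0116  0.085 ]
plate top near2 [ 0.4316 -0.01    0.085 ]
plate side bay [ 0.495  -0.0066  0.085 ]
plate side near [ 0.4323 -0.009   0.085 ]
block top a [0.6081 0.0944 0.066 ]
block top b [0.6099 0.0307 0.066 ]
block top c [0.5302 0.0256 0.066 ]
block top d [0.5295 0.0902 0.066 ]
fence top a [0.6132 0.1065 0.076 ]
fence top b [0.4835 0.11   0.076 ]
div top a [ 0.6106 -0.0115  0.077 ]
round [ 0.3525 -0.0837  0.046 ]
glass edge: side pts at  [array([0.2577, 0.3392, 0.    ]), array([ 0.2607, -0.0323,  0.    ]), array([0.2671, 0.2934, 0.1   ])]
0.25
```

```bash
python3 - <<'E'
from bench import r
from h import *
np.set_printoptions(precision=4,suppress=True)
t=r.read_camera("top"); s=r.read_camera("side")
# green edge pixels
for n,c in(("top",t),("side",s)):
    h=cv2.cvtColor(c["color"],cv2.COLOR_RGB2HSV)
    m=cv2.inRange(h,(70,90,40),(95,255,255))
    ys,xs=np.nonzero(m);print(n,len(xs))
    if n=="top": k=(ys>350)&(xs<450)
    else: k=(ys>200)&(xs>350)
    P=np.c_[xs,ys][k].astype(np.float32);print(len(P))
    l=cv2.fitLine(P,cv2.DIST_HUBER,0,.01,.01).ravel();print(l, P.min(0),P.max(0))
    Rm=cv2.Rodrigues(c["rvec"])[0];o=-Rm.T@np.array(c["tvec"])
    d=[Rm.T@np.linalg.inv(c["mtx"])@np.array([l[2]+q*l[0],l[3]+q*l[1],1]) for q in(-50,50)]
    N=np.cross(*d);N/=np.linalg.norm(N)
    if n=="top":N1,o1=N,o
    else:
        for y in(.3,0,-.2):
            X=np.linalg.solve(np.array([N1,N,[0,1,0]]),[N1@o1,N@o,y]);print("edge at y",y,X)
st=r.state();print(R.from_quat(st["ee_rot"]).as_matrix())
E
```

```text
top 816
761
[  0.9999  -0.0173 209.3524 373.3277] [  0. 369.] [449. 378.]
side 1565
1234
[  0.19    -0.9818 420.4691 350.0898] [393. 201.] [450. 479.]
edge at y 0.3 [0.268  0.3    0.1124]
edge at y 0 [0.2677 0.     0.1075]
edge at y -0.2 [ 0.2675 -0.2     0.1042]
[[-0.9649  0.2626 -0.0001]
 [ 0.2626  0.9649 -0.0003]
 [ 0.     -0.0004 -1.    ]]
```

```bash
python3 -m creep '0 0 0 0 0 -6.6 1; 0 0 0 0 0 -6.6 1; -25 -45 0 0 0 0 1; -25 -45 0 0 0 0 1; -25 -45 0 0 0 0 1; -25 -45 0 0 0 0 1; -25 -45 0 0 0 0 1; -25 -45 0 0 0 0 1'; python3 - <<'E'
from bench import r
from h import *
s=r.state();print(s["tcp_pos"],R.from_quat(s["ee_rot"]).as_matrix().round(4),s["gripper_width"],s["force"])
E
```

```text
time_s: 1.35
tcp_pos: [0.3093, 0.3241, 0.2134]
ee_rot: [0.011, 1.0, 0.001, 0.001]
force: [-0.5, 0.4, 0.6]
gripper_width: 0.0142
[0.3092839  0.32405353 0.21338722] [[-0.9997  0.0223  0.0016]
 [ 0.0223  0.9997  0.0017]
 [-0.0015  0.0018 -1.    ]] 0.014234190967798455 [-0.53957591  0.35719093  0.63369612]
```

```bash
python3 -m creep '-24 -44 0 0 0 -0.7 1; -24 -44 0 0 0 0 1; -24 -44 0 0 0 0 1; -24 -44 0 0 0 0 1; -24 -44 0 0 0 0 1; -24 -44 0 0 0 0 1; -16 -40 0 0 0 0 1; 0 0 0 0 0 0 1'; python3 - <<'E'
from bench import r
from h import *
s=r.state();print(s["tcp_pos"],R.from_quat(s["ee_rot"]).as_matrix().round(4),s["gripper_width"],s["force"])
for n in ("side","wrist","top"):
    c=r.read_camera(n);cv2.imwrite(f"pics/{n}1.png",c["color"][:,:,::-1])
E
```

```text
time_s: 2.35
tcp_pos: [0.4719, 0.0047, 0.2147]
ee_rot: [0.007, 1.0, 0.001, 0.003]
force: [-0.1, -0.3, 0.1]
gripper_width: 0.0003
[0.47185848 0.00470468 0.21468012] [[-0.9999  0.0133  0.0069]
 [ 0.0133  0.9999  0.0025]
 [-0.0068  0.0026 -1.    ]] 0.00029873618146879623 [-0.08294745 -0.3224096   0.12764192]
```

View pics/side1.png

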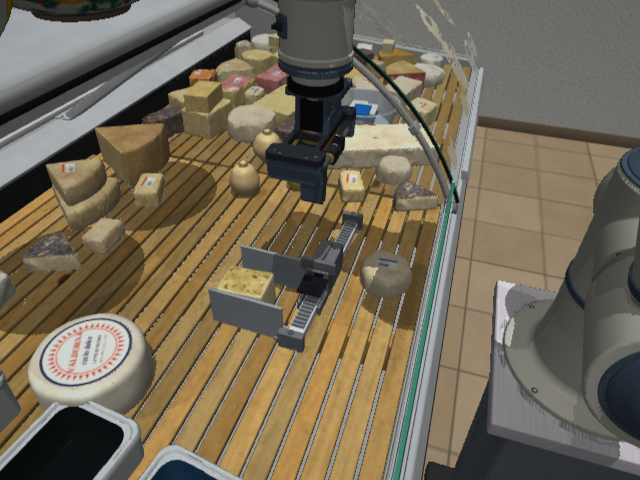

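View pics/wrist1.png

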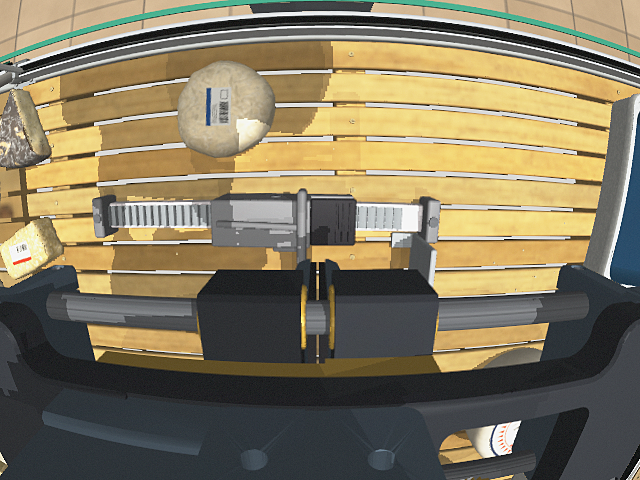

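```bash
cat >> h.py <<'E'
def wcast(c,st,uv,z):
    K=c["mtx"];x=(uv[0]-K[0,2])/K[0,0];y=(uv[1]-K[1,2])/K[1,1]
    th=np.hypot(x,y);d=np.array([x/th*np.sin(th),y/th*np.sin(th),np.cos(th)])
    H=c["hand_eye"];Rt=R.from_quat(st["ee_rot"]).as_matrix()
    o=st["tcp_pos"]+Rt@H[:3,3];d=Rt@H[:3,:3]@d
    return o+d*(z-o[2])/d[2]
E
python3 - <<'E'
import cv2
b=cv2.imread("pics/side1.png")[120:320,250:390]
cv2.imwrite("pics/side1c.png",cv2.resize(b[:110],None,fx=5,fy=5,interpolation=cv2.INTER_CUBIC))
b=cv2.imread("pics/wrist1.png")[180:280,180:450]
cv2.imwrite("pics/wrist1c.png",cv2.resize(b,None,fx=2.9,fy=2.9,interpolation=cv2.INTER_CUBIC))
E
```

```text
(no output)
```

View pics/side1c.png

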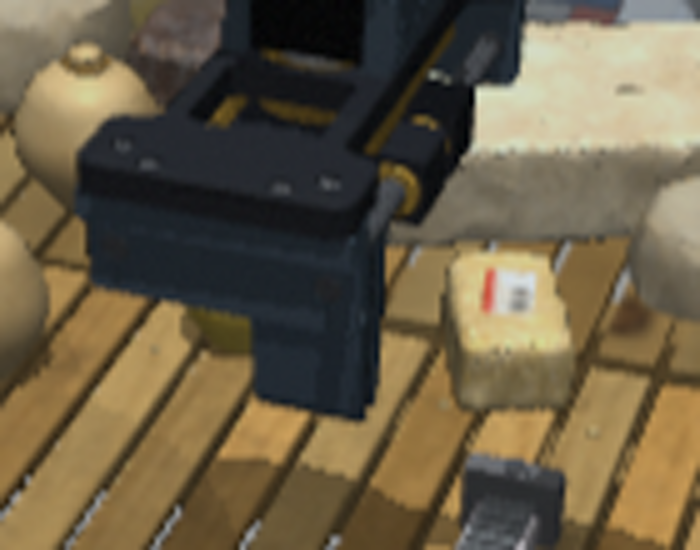

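View pics/wrist1c.png

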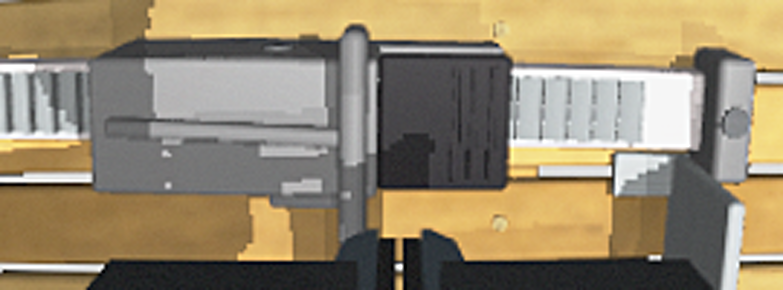

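```bash
python3 - <<'E'
from bench import r
from h import *
np.set_printoptions(precision=4,suppress=True)
st=r.state(); c=r.read_camera("wrist")
W=lambda x,y:(180+x/2.9,180+y/2.9)
for n,p,z in(("pad far-near",(378,55),.055),("pad fence-near",(507,57),.050),("pad fence-bay",(507,188),.050),("pad far-bay",(378,188),.055),("plate top near fence side",(370,35),.085),("plate top near open side",(342,30),.085),("plate lower fence",(376,60),.059),("cap f",(732,75),.036),("cap f bay",(735,180),.036),("cap f near",(732,52),.036)):
    print(n,wcast(c,st,W(*p),z))
print("capo",wcast(c,st,(99,217),.036))
print("round",wcast(c,st,(226,110),.046))
# finger tip prediction in side
s=r.read_camera("side");T=st["tcp_pos"];Rt=R.from_quat(st["ee_rot"]).as_matrix()
for dx in(-.016,.016):
  for dy in(-.0135,.0135):
    print(dx,dy,(proj(s,T+Rt@[dx,dy,0])-[250,120])*5)
print(st["tcp_pos"],st["joint_pos"])
E
```

```text
pad far-near [0.443  0.0016 0.055 ]
pad fence-near [0.4445 0.0418 0.05  ]
pad fence-bay [0.4867 0.0422 0.05  ]
pad far-bay [0.485 0.001 0.055]
plate top near fence side [ 0.4337 -0.0001  0.085 ]
plate top near open side [ 0.4322 -0.0079  0.085 ]
plate lower fence [0.444 0.001 0.059]
cap f [0.4518 0.1201 0.036 ]
cap f bay [0.4882 0.1232 0.036 ]
cap f near [0.444  0.1198 0.036 ]
capo [ 0.4566 -0.2261  0.036 ]
round [ 0.3595 -0.0748  0.046 ]
-0.016 -0.0135 [[279.5133 379.0834]]
-0.016 0.0135 [[250.1067 424.663 ]]
0.016 -0.0135 [[376.7997 398.7302]]
0.016 0.0135 [[349.7892 445.2897]]
[0.4704 0.0075 0.2146] [-0.1139  0.2736  1.7157  0.0042  1.147  -1.6761]
```

```bash
python3 - <<'E'
from bench import r
from h import *
np.set_printoptions(precision=4,suppress=True)
st=r.state(); c=r.read_camera("wrist"); s2=r.state(); s=r.read_camera("side"); s3=r.state()
for q in(st,s2,s3):print(q["time_s"],q["tcp_pos"])
cv2.imwrite("pics/side2c.png",cv2.resize(s["color"][160:220,290:350,::-1],None,fx=10,fy=10,interpolation=cv2.INTER_CUBIC))
cv2.imwrite("pics/wrist2c.png",cv2.resize(c["color"][180:280,180:450,::-1],None,fx=2.9,fy=2.9,interpolation=cv2.INTER_CUBIC))
E
```

```text
2.6 [0.4703 0.008  0.2147]
2.65 [0.4704 0.008  0.2147]
2.7 [0.4705 0.008  0.2147]
```

View pics/side2c.png

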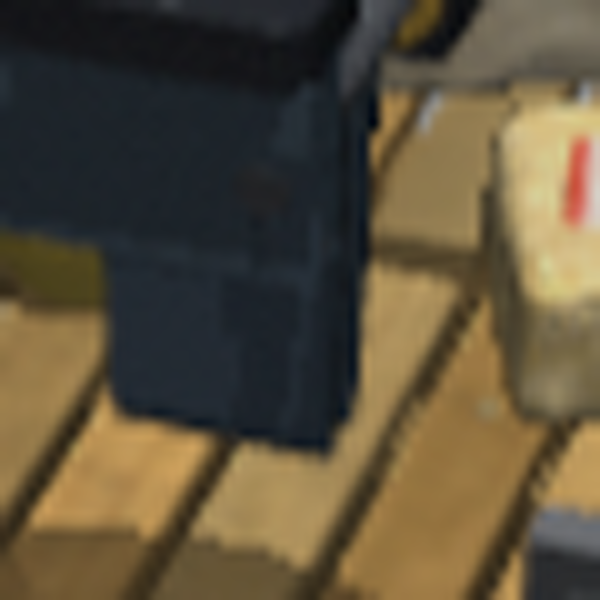

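View pics/wrist2c.png

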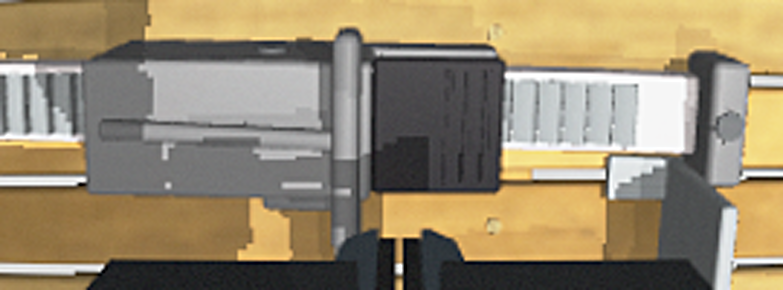

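```bash
python3 - <<'E'
from bench import r
from h import *
np.set_printoptions(precision=4,suppress=True)
st=r.state();s=r.read_camera("side");c=r.read_camera("wrist")
Rt=R.from_quat(st["ee_rot"]).as_matrix()
for n,p in(("FL",(301.8,201)),("FR",(322.5,205.3)),("BR",(325.5,201))):
    X=cast(s,p,.2147);print(n,X,"tool",Rt.T@(X-st["tcp_pos"]))
W=lambda x,y:(180+x/2.9,180+y/2.9)
for n,p,z in(("pad fence-near",(500,57),.050),("pad fence-bay",(500,188),.050),("pad far-bay",(373,188),.055),("plate top near fence side",(363,40),.085),("plate top near open side",(334,35),.085),("plate bay fence",(366,60),.059),("cap f",(725,75),.036)):
    print(n,wcast(c,st,W(*p),z))
print(st["tcp_pos"],Rt)
E
```

```text
FL [0.4875 0.0098 0.2147] tool [-0.017   0.0019  0.0001]
FR [0.4538 0.0105 0.2147] tool [ 0.0167  0.0024 -0.0001]
BR [ 0.4529 -0.0022  0.2147] tool [ 0.0175 -0.0104 -0.0001]
pad fence-near [0.4446 0.04   0.05  ]
pad fence-bay [0.4868 0.0404 0.05  ]
pad far-bay [ 0.4852 -0.0002  0.055 ]
plate top near fence side [ 0.4353 -0.0017  0.085 ]
plate top near open side [ 0.4338 -0.0098  0.085 ]
plate bay fence [ 0.4442 -0.0017  0.059 ]
cap f [0.4518 0.118  0.036 ]
[0.4705 0.008  0.2147] [[-0.9999  0.0087  0.0061]
 [ 0.0087  1.      0.003 ]
 [-0.0061  0.0031 -1.    ]]
```

```bash
python3 -m creep '4 3 45 0 0 1.4 1; 3.5 3.5 45 0 0 0 1; 0 0 45 0 0 0 1; 0 0 0 0 0 0 1; 0 0 0 0 0 0 1'; python3 - <<'E'
from bench import r
from h import *
np.set_printoptions(precision=4,suppress=True)
s=r.state();print(s["time_s"],s["tcp_pos"],R.from_quat(s["ee_rot"]).as_matrix(),s["force"])
for n in ("side","top"):
    c=r.read_camera(n)
    b=c["color"][205:355,200:375] if n=="side" else c["color"][165:290,205:415]
    cv2.imwrite(f"pics/{n}3c.png",cv2.resize(b[:,:,::-1],None,fx=3.8,fy=3.8,interpolation=cv2.INTER_CUBIC))
E
```

```text
time_s: 3.42
tcp_pos: [0.4662, 0.0163, 0.0791]
ee_rot: [0.016, 1.0, 0.001, 0.006]
force: [-0.6, -1.0, 0.4]
gripper_width: 0.0004
3.425 [0.4662 0.0163 0.0791] [[-0.9994  0.0315  0.0114]
 [ 0.0316  0.9995  0.0024]
 [-0.0113  0.0028 -0.9999]] [-0.6143 -1.028   0.4192]
```

View pics/side3c.png

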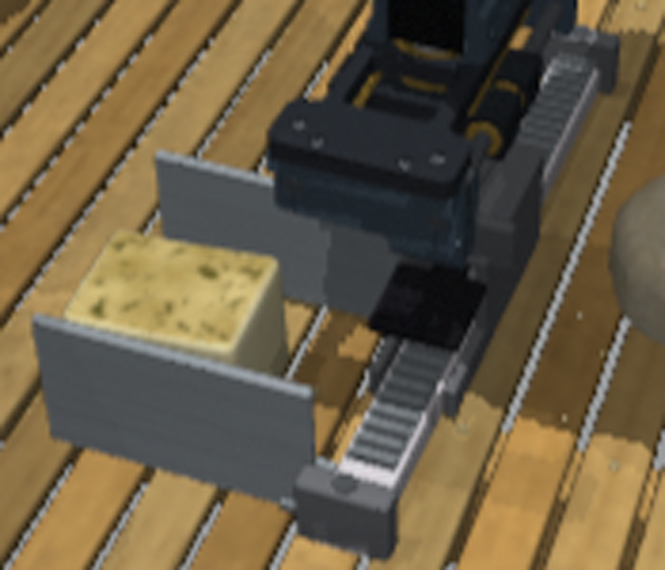

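View pics/top3c.png

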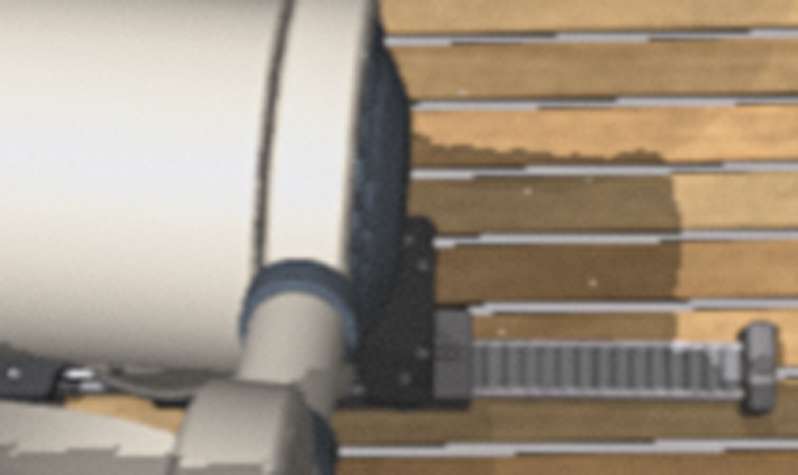

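```bash
python3 -m creep '2 0 8 0 0 0 1; 0 0 7 0 0 0 1; 0 0 0 0 0 0 1; 0 0 0 0 0 0 1'; python3 -m creep '0 0 4 0 0 0 1; 0 0 0 0 0 0 1'; python3 -m creep '0 0 3 0 0 0 1; 0 0 0 0 0 0 1'
```

```text
time_s: 4.03
tcp_pos: [0.4658, 0.0161, 0.0655]
ee_rot: [0.016, 1.0, 0.001, 0.008]
force: [0.1, 0.3, -0.1]
gripper_width: 0.0003
time_s: 4.28
tcp_pos: [0.466, 0.0161, 0.0613]
ee_rot: [0.016, 1.0, 0.001, 0.008]
force: [0.5, -0.1, 0.4]
gripper_width: 0.0002
time_s: 4.53
tcp_pos: [0.466, 0.0161, 0.0581]
ee_rot: [0.016, 1.0, 0.001, 0.008]
force: [-0.4, -0.5, 0.2]
gripper_width: 0.0008
```

```bash
python3 -m creep '0 0 2 0 0.8 0 1; 0 0 0 0 0 0 1'; python3 -m creep '0 0 2 0 0 0 1; 0 0 0 0 0 0 1';python3 -m creep '0 0 2 0 0 0 1; 0 0 0 0 0 0 1'
```

```text
time_s: 4.78
tcp_pos: [0.4662, 0.0161, 0.056]
ee_rot: [0.016, 1.0, 0.001, 0.001]
force: [-0.6, 0.8, 0.5]
gripper_width: 0.0003
time_s: 5.03
tcp_pos: [0.4662, 0.0161, 0.0538]
ee_rot: [0.016, 1.0, 0.001, 0.001]
force: [0.0, -1.1, 0.0]
gripper_width: 0.0009
time_s: 5.28
tcp_pos: [0.4663, 0.0162, 0.0518]
ee_rot: [0.016, 1.0, 0.001, 0.001]
force: [-0.7, 0.2, 2.8]
gripper_width: 0.0007
```

```bash
python3 -m creep '0 0 2 0 0 0 1; 0 0 0 0 0 0 1'; python3 -m creep '0 0 2 0 0 0 1; 0 0 0 0 0 0 1; 0 0 0 0 0 0 1'
```

```text
time_s: 5.52
tcp_pos: [0.4663, 0.0163, 0.0498]
ee_rot: [0.016, 1.0, 0.001, 0.001]
force: [-1.1, 0.2, 3.1]
gripper_width: 0.0004
time_s: 5.9
tcp_pos: [0.4663, 0.0164, 0.0477]
ee_rot: [0.016, 1.0, 0.001, 0.001]
force: [-0.1, 1.4, 3.5]
gripper_width: 0.0002
```

```bash
python3 -m creep '0 -3 0 0 0 0 1; 0 -3 0 0 0 0 1; 0 0 0 0 0 0 1'; python3 -m creep '0 -3 0 0 0 0 1; 0 -3 0 0 0 0 1; 0 0 0 0 0 0 1'; python3 -m creep '0 -3 0 0 0 0 1; 0 0 0 0 0 0 1'
```

```text
time_s: 6.28
tcp_pos: [0.4661, 0.0099, 0.0477]
ee_rot: [0.016, 1.0, 0.001, 0.001]
force: [-0.5, 1.7, 3.7]
gripper_width: 0.0003
time_s: 6.65
tcp_pos: [0.466, 0.0033, 0.0477]
ee_rot: [0.016, 1.0, 0.001, 0.001]
force: [-0.6, 0.1, 3.3]
gripper_width: 0.0004
time_s: 6.9
tcp_pos: [0.4658, 0.0001, 0.0477]
ee_rot: [0.016, 1.0, 0.001, 0.001]
force: [-0.6, -1.2, 2.8]
gripper_width: 0.0002
```

```bash
python3 - <<'E'
from bench import r
from h import *
s=r.state();print(s["time_s"],s["tcp_pos"],s["force"])
c=r.read_camera("side")
cv2.imwrite("pics/side4c.png",cv2.resize(c["color"][205:355,200:375,::-1],None,fx=3.8,fy=3.8,interpolation=cv2.INTER_CUBIC))
E
```

```text
6.9 [4.65846783e-01 5.55607403e-05 4.77135020e-02] [-0.60282202 -1.18326488  2.76878814]
```

View pics/side4c.png

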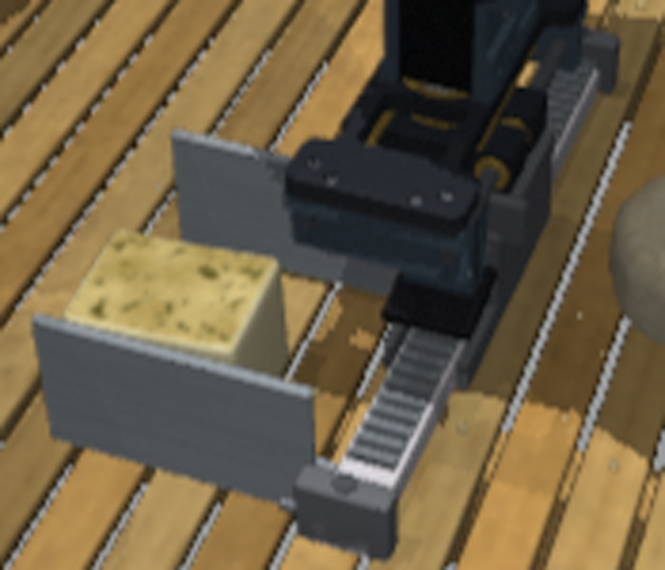

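```bash
python3 -m creep '0 -4 0 0 0 0 1; 0 -4 0 0 0 0 1; 0 -4 0 0 0 0 1; 0 -4 0 0 0 0 1; 0 -4 0 0 0 0 1'; python3 -m creep '0 -4 0 0 0 0 1; 0 -4 0 0 0 0 1; 0 -4 0 0 0 0 1; 0 -4 0 0 0 0 1; 0 -4 0 0 0 0 1';  python3 - <<'E'
from bench import r
from h import *
s=r.state();print(s["time_s"],s["tcp_pos"],s["force"])
c=r.read_camera("side")
cv2.imwrite("pics/side5c.png",cv2.resize(c["color"][205:355,200:375,::-1],None,fx=3.8,fy=3.8,interpolation=cv2.INTER_CUBIC))
E
```

```text
time_s: 7.58
tcp_pos: [0.4652, -0.021, 0.0477]
ee_rot: [0.016, 1.0, 0.001, 0.001]
force: [-0.2, 1.8, 4.1]
gripper_width: 0.0006
time_s: 8.2
tcp_pos: [0.4645, -0.0424, 0.0476]
ee_rot: [0.016, 1.0, 0.001, 0.001]
force: [-0.2, 2.1, 3.2]
gripper_width: 0.0004
8.2 [ 0.46452903 -0.04241585  0.04762855] [-0.20926924  2.10864846  3.15237399]
```

View pics/side5c.png

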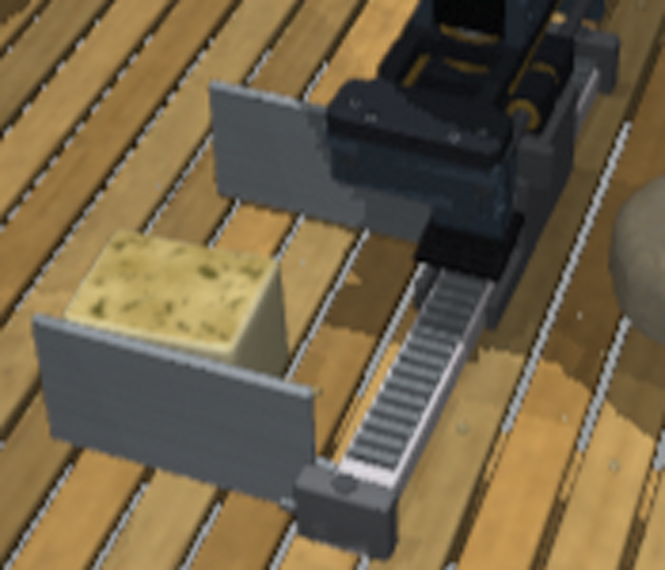

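```bash
python3 - <<'E'
from bench import r
from h import *
s=r.read_camera("side")
for p in((241.25,245),(246,240),(255.5,226.8)):print(cast(s,p,.077).round(4))
E
```

```text
[ 0.6125 -0.0136  0.077 ]
[ 0.6104 -0.0297  0.077 ]
[ 0.6101 -0.0725  0.077 ]
```

```bash
python3 -m creep '0 -4 0 0 0 0 1; 0 -4 0 0 0 0 1; 0 -4 0 0 0 0 1; 0 -4 0 0 0 0 1; 0 -4 0 0 0 0 1; 0 -4 0 0 0 0 1; 0 -4 0 0 0 0 1'; python3 -m creep '0 -4 0 0 0 0 1; 0 -4 0 0 0 0 1; 0 -4 0 0 0 0 1; 0 -4 0 0 0 0 1; 0 -4 0 0 0 0 1; 0 -4 0 0 0 0 1; 0 -4 0 0 0 0 1';  python3 - <<'E'
from bench import r
from h import *
s=r.state();print(s["time_s"],s["tcp_pos"],s["force"])
c=r.read_camera("side")
cv2.imwrite("pics/side6c.png",cv2.resize(c["color"][195:345,210:385,::-1],None,fx=4,fy=4,interpolation=cv2.INTER_CUBIC))
E
```

```text
time_s: 9.18
tcp_pos: [0.4636, -0.0723, 0.0475]
ee_rot: [0.016, 1.0, 0.001, 0.001]
force: [0.1, 2.8, 3.4]
gripper_width: 0.0003
time_s: 10.05
tcp_pos: [0.4626, -0.1022, 0.0475]
ee_rot: [0.016, 1.0, 0.001, 0.001]
force: [0.9, 1.6, 2.8]
gripper_width: 0.0001
10.05 [ 0.46262698 -0.10223875  0.04746427] [0.90744605 1.60695958 2.76137263]
```

View pics/side6c.png

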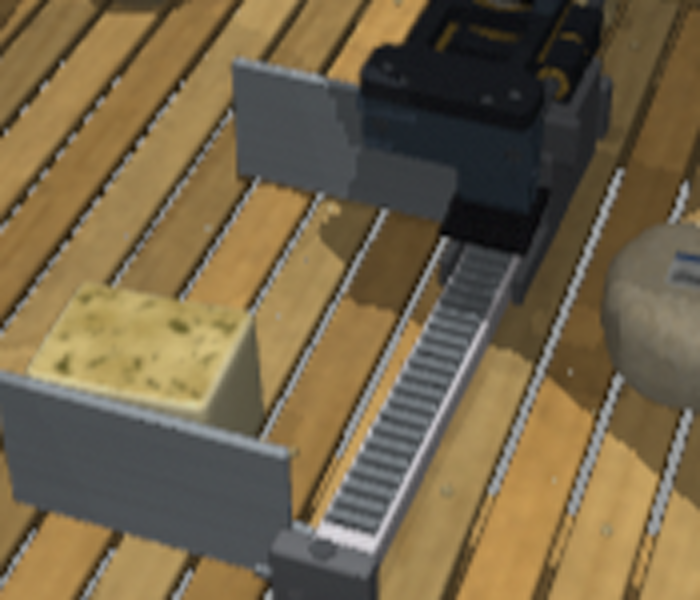

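```bash
python3 -m creep '0 -3 0 0 0 0 1; 0 -3 0 0 0 0 1; 0 -3 0 0 0 0 1; 0 -3 0 0 0 0 1; 0 -3 0 0 0 0 1'; python3 -m creep '0 -2.5 0 0 0 0 1; 0 -2.5 0 0 0 0 1'; python3 -m creep '0 -2.5 0 0 0 0 1; 0 -2 0 0 0 0 1'
```

```text
time_s: 10.72
tcp_pos: [0.4622, -0.1185, 0.0474]
ee_rot: [0.016, 1.0, 0.001, 0.001]
force: [0.1, 1.8, 3.1]
gripper_width: 0.0006
time_s: 10.98
tcp_pos: [0.462, -0.1239, 0.0474]
ee_rot: [0.016, 1.0, 0.001, 0.001]
force: [-0.2, 1.7, 3.8]
gripper_width: 0.0005
time_s: 11.22
tcp_pos: [0.4618, -0.1287, 0.0474]
ee_rot: [0.016, 1.0, 0.001, 0.001]
force: [0.9, 3.9, 3.4]
gripper_width: 0.0006
```

```bash
python3 -m creep '0 -2 0 0 0 0 1; 0 0 0 0 0 0 1';python3 -m creep '0 -2 0 0 0 0 1; 0 0 0 0 0 0 1';  python3 - <<'E'
from bench import r
from h import *
s=r.state();print(s["time_s"],s["tcp_pos"],s["force"])
c=r.read_camera("side")
cv2.imwrite("pics/side7c.png",cv2.resize(c["color"][195:295,240:380,::-1],None,fx=5,fy=5,interpolation=cv2.INTER_CUBIC))
E
```

```text
time_s: 11.48
tcp_pos: [0.4616, -0.1308, 0.0473]
ee_rot: [0.016, 1.0, 0.001, 0.001]
force: [-0.0, 1.6, 2.8]
gripper_width: 0.0002
time_s: 11.72
tcp_pos: [0.4615, -0.1328, 0.0474]
ee_rot: [0.016, 1.0, 0.001, 0.001]
force: [0.4, 2.2, 3.2]
gripper_width: 0.0003
11.725 [ 0.46145554 -0.13276616  0.04735591] [0.40126235 2.17800861 3.16339712]
```

View pics/side7c.png

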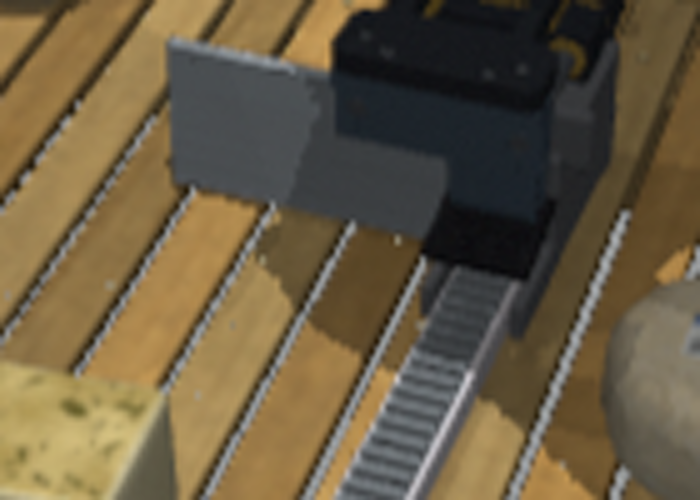

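```bash
python3 - <<'E'
from bench import r
from h import *
s=r.read_camera("side")
for p in((241.25,245),(273.6,202.6)):print(cast(s,p,.077).round(4))
E
python3 -m creep '0 -2 0 0 0 0 1; 0 0 0 0 0 0 1';python3 -m creep '0 -2 0 0 0 0 1; 0 0 0 0 0 0 1'; python3 -m creep '0 -2 0 0 0 0 1; 0 0 0 0 0 0 1';  python3 - <<'E'
from bench import r
from h import *
c=r.read_camera("side")
cv2.imwrite("pics/side8c.png",cv2.resize(c["color"][195:295,240:380,::-1],None,fx=5,fy=5,interpolation=cv2.INTER_CUBIC))
E
```

```text
[ 0.6125 -0.0136  0.077 ]
[ 0.6081 -0.16    0.077 ]
time_s: 12.08
tcp_pos: [0.4613, -0.1347, 0.0474]
ee_rot: [0.016, 1.0, 0.002, 0.001]
force: [0.3, 2.8, 4.4]
gripper_width: 0.0004
time_s: 12.32
tcp_pos: [0.4612, -0.1357, 0.0473]
ee_rot: [0.016, 1.0, 0.002, 0.001]
force: [1.4, 4.6, 4.3]
gripper_width: 0.0003
time_s: 12.58
tcp_pos: [0.4612, -0.1355, 0.0474]
ee_rot: [0.017, 1.0, 0.004, 0.001]
force: [0.7, 0.6, 4.3]
gripper_width: 0.0004
```

View pics/side8c.png

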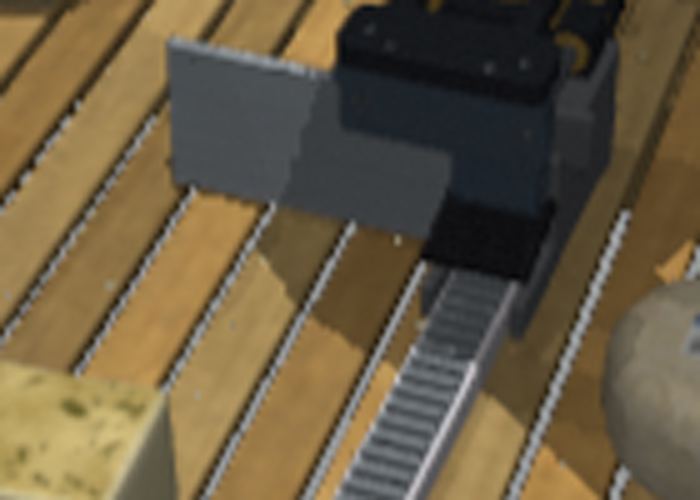

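```bash
python3 - <<'E'
from bench import r
from h import *
np.set_printoptions(precision=4,suppress=True)
s=r.state()
for k,v in s.items():print(k,v)
for n in("top","wrist","side"):
    c=r.read_camera(n);cv2.imwrite(f"pics/{n}9.png",c["color"][:,:,::-1])
E
```

```text
time_s 12.625
joint_pos [-0.4162  0.5478  1.8698  0.0117  0.7254 -1.9626]
joint_vel [-0.0036 -0.      0.0004 -0.0039  0.0007  0.0003]
tau [ -3.4493 -71.3016 -19.1345  -1.3865  -0.528    0.0125]
tcp_pos [ 0.4612 -0.1357  0.0474]
ee_rot [0.0166 0.9999 0.0038 0.0009]
force [2.1472 9.2038 4.3918]
ft_torque [ 1.5796 -0.3246  0.0714]
gripper_width 0.000554459154385738
```

View pics/top9.png

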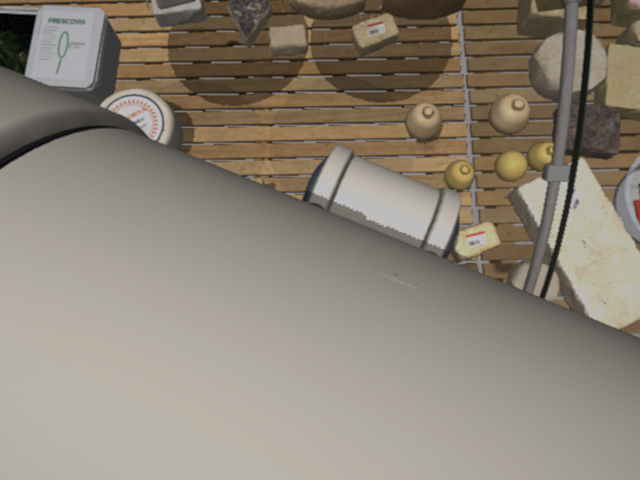

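View pics/wrist9.png

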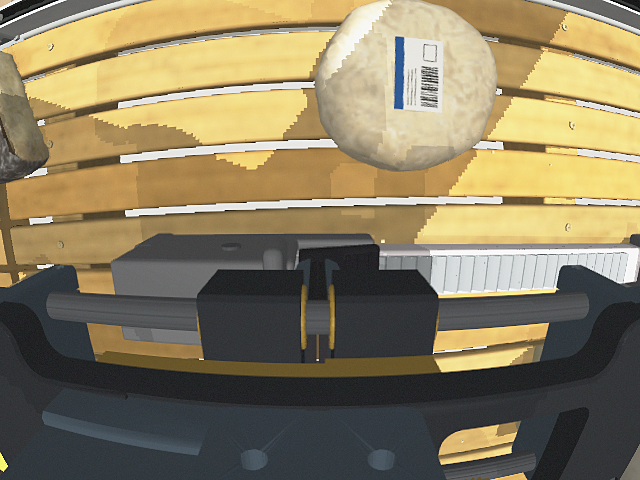

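View pics/side9.png

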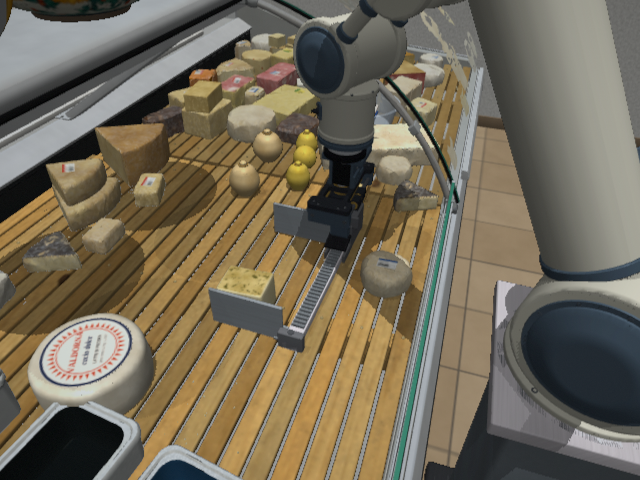

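```bash
python3 -m creep '0 0.5 -3 0 0 0 1; 0 0 -5 0 0 0 1; 0 1 -10 0 0 0 1; 0 2 -15 0 0 0 1; 0 0 -40 0 0 0 1; 0 0 -40 0 0 0 1'; python3 - <<'E'
from bench import r
from h import *
np.set_printoptions(precision=4,suppress=True)
s=r.state();print(s["tcp_pos"],s["force"])
c=r.read_camera("side");cv2.imwrite("pics/side10c.png",cv2.resize(c["color"][175:335,210:400,::-1],None,fx=3.7,fy=3.7,interpolation=cv2.INTER_CUBIC))
E
```

```text
time_s: 13.52
tcp_pos: [0.4595, -0.1332, 0.1631]
ee_rot: [0.017, 1.0, 0.004, -0.001]
force: [0.3, 0.1, -0.9]
gripper_width: 0.0003
[ 0.4595 -0.1332  0.1631] [ 0.277   0.0656 -0.8669]
```

View pics/side10c.png

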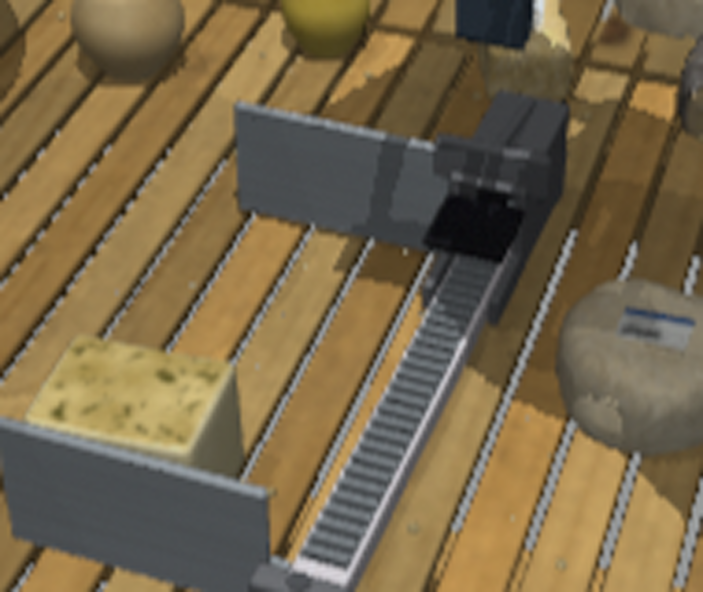

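```bash
python3 -m creep '0 0 -40 0 0 0 1; 0 20 -30 0 0 0 1; 10 45 0 0 0 0 1; 10 45 0 0 0 0 1; 15 45 0 0 0 0 1; 15 45 0 0 0 0 1; 15 45 0 0 0 0 1; 15 45 0 0 0 0 1; 15 45 0 0 0 0 1; 15 45 0 0 0 0 1; 15 45 0 0 0 0 1; 0 0 0 0 0 0 1'; python3 -m creep '15 45 0 0 0 0 1; 15 45 0 0 0 0 1; 15 45 0 0 0 0 1; 15 45 0 0 0 0 1; 0 0 0 0 0 0 1; 0 0 0 0 0 0 1'; python3 - <<'E'
from bench import r
from h import *
c=r.read_camera("top");cv2.imwrite("pics/top11.png",c["color"][:,:,::-1])
a=cv2.imread("pics/top11.png")[165:290,205:415]
cv2.imwrite("pics/top11c.png",cv2.resize(a,None,fx=3.8,fy=3.8,interpolation=cv2.INTER_CUBIC))
E
```

```text
time_s: 15.08
tcp_pos: [0.3466, 0.3064, 0.2496]
ee_rot: [0.018, 1.0, 0.002, 0.007]
force: [-0.4, -0.1, 1.2]
gripper_width: 0.0001
time_s: 15.82
tcp_pos: [0.2934, 0.4896, 0.2518]
ee_rot: [0.02, 1.0, 0.002, 0.008]
force: [0.7, 0.6, -0.1]
gripper_width: 0.0005
```

View pics/top11.png

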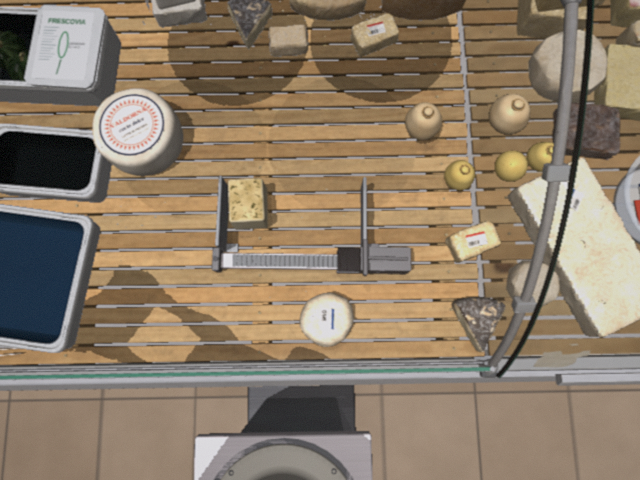

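View pics/top11c.png

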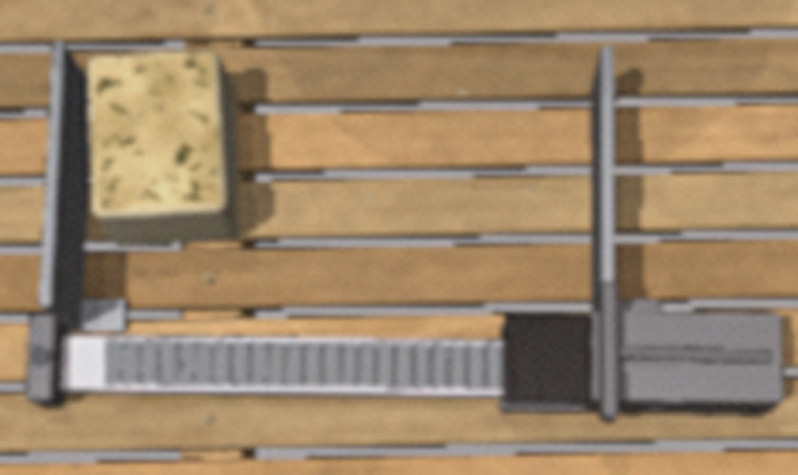

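```bash
python3 - <<'E'
from bench import r
from h import *
np.set_printoptions(precision=4,suppress=True)
t=r.read_camera("top");T=lambda x,y:(205+x/3.8,165+y/3.8)
s=r.state();print(s["time_s"],s["tcp_pos"],s["joint_vel"])
print("plate before/after",cast(t,T(289,412),.085),cast(t,T(602,417),.085), cast(t,T(296,412),.085),cast(t,T(609,417),.085))
print("div",cast(t,T(303,42),.077),cast(t,T(607,47),.077))
print("pad edge",cast(t,T(202,355),.052),cast(t,T(502,360),.052))
a=cv2.imread("pics/top0.png");b=cv2.imread("pics/top11.png")
for n,(x,y,w,h) in dict(block=(220,170,60,60),round=(295,285,65,65),brick=(442,215,60,50),pear=(440,152,40,42),wedge=(450,290,60,60)).items():
    print(n,cv2.phaseCorrelate(np.float32(cv2.cvtColor(a[y:y+h,x:x+w],6)),np.float32(cv2.cvtColor(b[y:y+h,x:x+w],6))))
E
```

```text
15.925 [0.2936 0.4894 0.2519] [-0.0045 -0.0013 -0.0001  0.0021 -0.0007  0.0017]
plate before/after [ 0.4317 -0.0049  0.085 ] [ 0.4268 -0.1481  0.085 ] [ 0.4316 -0.0082  0.085 ] [ 0.4268 -0.1513  0.085 ]
div [ 0.6106 -0.0115  0.077 ] [ 0.6052 -0.1572  0.077 ]
pad edge [0.4634 0.0395 0.052 ] [ 0.4584 -0.1042  0.052 ]
block ((-0.10089670066138012, -0.018061817514141154), 0.9912922159830729)
round ((-0.021420844311805354, -0.037295018962090865), 0.9491613503591514)
brick ((0.022274574380261924, 0.009844458423092561), 0.9527457682291667)
pear ((0.03783285968296113, 0.4982070329703632), 0.9653043532371521)
wedge ((0.037103525207122345, 0.009182688751490531), 1.0055314297146267)
```

```bash
python3 - <<'E'
from bench import r
print(r.state()["time_s"], r.sign_off())
E
```

```text
the job is handed in; nothing more can be done
15.925 None
```

I pressed the release pad with the closed fingertips, pushed the stop to the end of its rail with the pad held down, then lifted straight off, moved clear and handed the job in. `sign_off()` gives no verdict, so this rests on my own measurements. Robot time was 15.9 s of the 38 s allowed.

- **Press:** The pad took about 3.5 N, and I estimate the release at about 0.2 rad. The stop had not yet been pushed.
- **Push:** For most of the way the fingertips carried the stop along by friction on the pad. They met the push plate only at the end. Wrist force readings stayed at or below about 10 N.
- **End of the rail:** The stop stood still in the side view over the last 6 mm commanded, and the push rose to 9 N with the pad still down. I took that as the rigid end.
- **Stop position:** Camera measurements put its travel at about 145 mm, which makes joint `stop` about 0.155 to 0.160. The estimates from the fence and from the end caps differ by a few mm. All are above 0.150, but the lowest only by about 4 to 5 mm.
- **After letting go:** In the pictures the pad looks back up, though I did not measure its angle. The force on the tool was near zero with the arm well clear.
- **Cheeses:** Four of the five moved by 0.1 pixel or less between the first and last top views. The pear showed a 0.5 pixel shift, about 1 mm, which is probably noise.

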